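# Tighten the lens-bench wing nut

### The arm

A 7-joint arm with a two-finger parallel gripper is mounted at the origin on the work surface. World frame = base frame: x ahead of the robot, y to its left, z up, the work surface at z = 0. Lengths are in m, angles in rad, forces in N, time in s.
With the tool pointing down it reaches from about 0.35 to 0.9 m from the base axis. Payload 19.9 kg.
Tool frame: the origin (TCP) lies midway between the tips of the shut fingers; the grasp point (between the pads) lies 19 mm behind it (bot.grip_point_offset is the distance from the TCP to the grasp point, in m); z points along the fingers, y is the line along which they close (so a half turn about z gives the same grasp; the last joint's range is limited). The gripper opens to 85 mm and grips with 20 to 120 N. Pads are 22 mm wide; open, the fingers measure 114 mm over their backs; the gripper's body (76 mm by 85 mm) begins 54 mm behind the grasp point. The pads swing forward as they close: fully open they stand 13 mm farther back than shut.
Start: joints at [-1.169, 0.417, -0.01, 1.614, 0.005, 1.111, -0.053], TCP at [0.268, 0.564, 0.231] pointing down, gripper open.
Joint ranges: [-2.81, 2.81], [-0.39, 2.02], [-1.27, 1.25], [0.06, 2.57], [-1.19, 4.33], [0.19, 2], [-2.82, 2.82]. Speed limits (rad/s): [1.89, 1.89, 2.39, 2.39, 3.01, 3.01, 3.01].

### API

Orientations are given as a 3x3 rotation matrix whose columns are the frame's x, y, z axes.
In Python, from bench import bot, read_camera, get_state, sign_off gives the robot as it stands (bot), with the cameras as plain functions, the readings as plain functions and the job as plain functions.
- The arm moves only by the shell command python3 steer.py 'ROWS'. ROWS is a JSON object whose key "offsets" holds a list of rows, 1 to 12 of them, each of 7 numbers: the finger opening in m, then dx, dy, dz in normalised numbers (1 is 50 cm), then a rotation vector rx, ry, rz in shares of 90 degrees (1.0 is 90 degrees); each row shifts and turns the commanded pose from where the row before left it, along the tool's axes as they then stand; what a row does not reach is not made up. A row lasts 1/12 s, in which the tool goes at most 0.0417 m and 0.125 rad, less where a joint would pass 70% of its speed; a pose out of reach is approached as far as the arm can. The fingers move at their own pace and stop on an object; the grip force is fixed at half the most. Time passes only in rows, so rows that do not move let the fingers close. It prints the time, the measured TCP pose, the force, the opening and the grip force at its end. No shift or turn number may pass 1 either way. Input that does not fit is refused with a message, and nothing moves.
- get_state(): the state, without advancing time (a new reading comes with each control period).
- read_camera(name): name is "scene" or "top" or "wrist"; returns a dict with "pixels" (480x640x3 uint8, blue, green, red), "fx", "fy", "cx", "cy" (pixels), "world_to_cam" (4x4, takes a point from world to camera coordinates); the wrist camera has in their place "T_tool_cam" (4x4, takes a point from camera to tool coordinates, whose origin is the TCP and whose axes are the flange's). Camera axes: x right, y down, z forward; pixel columns grow to the right and rows downward; lengths in m; the calibration is good to about 2 mm. A picture is of the moment at which its call begins: read the wrist's pose just before it. There is no depth.
- sign_off(): hands the job in; it is judged then, once.
The state is a dict: "time_s": time; "qpos": joint angles; "qvel": joint speeds; "effort": joint torques, N m; "eef_pos": TCP position; "orientation": TCP orientation; "force": force on the tool from outside, world axes, zero at the start; "torque": the same for the moment, N m; "finger_gap": finger opening in m; "gripper_force": force on a finger pad.
Only numpy, scipy, OpenCV 4.12 (cv2) and the standard library are available. Lean on these libraries where they do the work, as an engineer would, in place of code of your own. Each camera call takes 0.05 s, during which the arm holds its last target. There are 200 camera calls.

### The job

On the eye-clinic table stand two low castings, each with a steel wing nut in the middle. Tighten the wing nut that stands between the two upright round lenses: turn it clockwise, seen from above, through its short arc until it comes up against its stop pin with the wings pointing at the two lenses, then let go. Do not knock the lenses, and leave the other wing nut, on the casting with the round black knobs, as it is.

Things in the scene. Friction and masses are not known exactly. Their poses are not given: they have to be found in the camera images.
- clamp_nut (a joint): Angle of the nut to tighten, rad: grows clockwise seen from above; 0 at its starting stop pin (loose), 1.2 at its end stop pin (tight, wings pointing at the lenses). Starts at 0.05 to 0.45. Friction of 0.06 N m holds it where left; it does not rise or fall. One grasp is enough. The two pins, 8 mm thick and 11 mm high, stand on the casting 29 mm from the nut's axis.
- clamp_nut_grip (a point): Steel wing nut between the lenses: 74 mm over its wings, 9 mm thick, sides upright, 5 to 38 mm above its casting (wing tops 44). Under it a hub, 24 mm wide, 11 mm high. Point: on its turning axis, 64 mm above the table, where the pads grip; x along the wings, y across, z up; turns with the nut. Keep fingertips at most 20 mm below it, over hub and stop pins.
- lens_pair: Two fragile fixed round lenses in black rims, 40 mm diameter, 6 mm thick, upright on a pale grey casting (180 x 180 mm, 30 mm high, fixed, at left or right), facing the nut. Origin: on the casting's top, on the nut's axis; lenses at y = +67 and -67 mm (inner faces 64 mm from the axis), up to 51 mm above the casting. Low steel rods run along y at x = +70 and -70 mm.
- spare_nut_tip (a point): One wing tip, 37 mm from the turning axis and 64 mm above the table, of the other wing nut, alike in every way, in the middle of the casting with the blue-grey top, round black knobs and no lenses. To be left alone.

How it is judged:
By the outcome, as a careful person would: the job done as asked, in the order asked, and still so for the second after the job is handed in, with the robot touching nothing.
It also fails if it takes over 32 s, if anything falls off the work surface, if the arm or the gripper's body presses on something with over 40 N, if the wrist force passes 120 N, or if a joint passes its speed limit or range.

## Working session

There is one attempt and no reset: what is moved stays moved. The work goes in short steps, Python scripts to look and compute and a shell command to move; the robot and the scene stay as the last step left them, time stands still between calls to the robot, and variables do not carry over. Pictures are saved under pics/ and viewed, at most 10 in all, crops included, and the job is handed in when it is done.

```bash
ls; mkdir -p pics; python3 - <<'E'
from bench import bot, read_camera, get_state, sign_off
import cv2,numpy as np
for n in("top","scene"):
    c=read_camera(n);cv2.imwrite(f"pics/{n}0.png",c["pixels"])
    print(n,c["fx"],c["fy"],c["cx"],c["cy"]);print(np.round(c["world_to_cam"],4).tolist())
s=get_state();print(s["time_s"],s["eef_pos"],s["orientation"])
E
```

```text
bench.py
pics
steer.py
top 469.7378028646063 469.7378028646063 321.42268607459454 234.6016605591501
[[-0.0051, -1.0, 0.0025, 0.0034], [-0.9832, 0.0046, -0.1824, 0.5388], [0.1824, -0.0034, -0.9832, 0.6477], [0.0, 0.0, 0.0, 1.0]]
scene 442.9243292318277 442.9243292318277 322.2205293018894 243.02567780651594
[[-0.0717, 0.9973, -0.018, 0.0426], [0.5882, 0.0277, -0.8083, -0.2377], [-0.8055, -0.0685, -0.5886, 1.1435], [0.0, 0.0, 0.0, 1.0]]
0.1 [0.26821657 0.56418149 0.23073475] [[-9.03129744e-01  4.29367554e-01 -4.10887423e-04]
 [ 4.29367745e-01  9.03129168e-01 -1.02274865e-03]
 [-6.80506705e-05 -1.10009653e-03 -9.99999393e-01]]
```

View pics/top0.png

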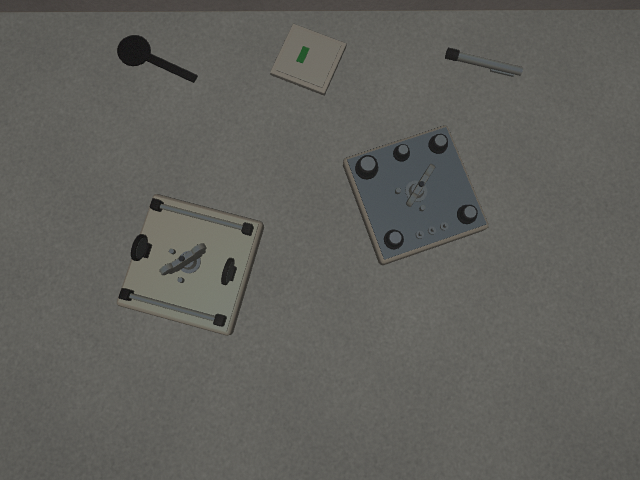

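View pics/scene0.png

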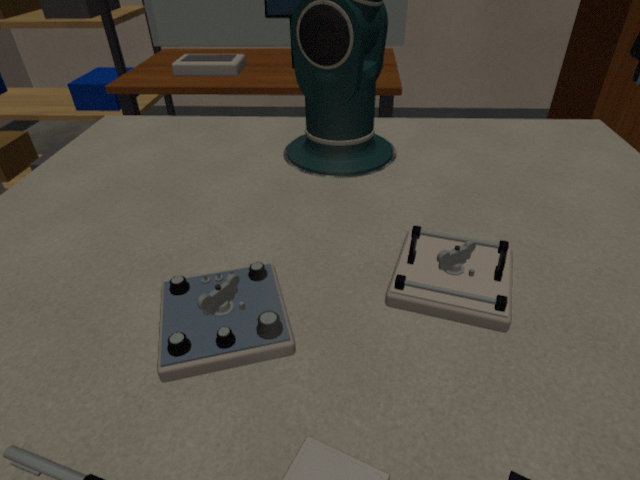

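The top view shows the lens casting on the left, with its nut at about (184,259) and lenses at (141,247) and (229,271). The spare nut is at (420,187) on the blue-grey casting. In the scene view the target nut is at about (456,257). I'll triangulate roughly, then look closer.

```bash
cat > h.py <<'E'
import numpy as np,cv2
from bench import bot, read_camera, get_state, sign_off
def cam(n):
    s=get_state();c=read_camera(n)
    if n=="wrist":
        T=np.eye(4);T[:3,:3]=s["orientation"];T[:3,3]=s["eef_pos"];W=T@c["T_tool_cam"]
    else: W=np.linalg.inv(c["world_to_cam"])
    c["W"]=W;return c
def ray(c,p):
    d=c["W"][:3,:3]@np.array([(p[0]-c["cx"])/c["fx"],(p[1]-c["cy"])/c["fy"],1.]);return c["W"][:3,3],d/np.linalg.norm(d)
def plane(c,p,z):
    o,d=ray(c,p);return o+d*(z-o[2])/d[2]
def tri(c1,p1,c2,p2):
    o,d=ray(c1,p1);q,e=ray(c2,p2)
    t=np.linalg.lstsq(np.c_[d,-e],q-o,rcond=None)[0];a=o+t[0]*d;b=q+t[1]*e
    return (a+b)/2,np.linalg.norm(a-b)
E
python3 - <<'E'
from h import *
t=cam("top");s=cam("scene")
print(tri(t,(183,259),s,(457,249)))
print(plane(t,(137,240),.081),plane(t,(231,264),.081))
a=cv2.resize(t["pixels"][185:345,105:275],None,fx=2.3,fy=2.3,interpolation=2)
b=cv2.resize(s["pixels"][215:335,380:525],None,fx=2.7,fy=2.7,interpolation=2)
o=np.zeros((max(a.shape[0],b.shape[0]),a.shape[1]+b.shape[1],3),np.uint8);o[:a.shape[0],:a.shape[1]]=a;o[:b.shape[0],a.shape[1]:]=b
cv2.imwrite("pics/c1.png",o);print(a.shape,b.shape)
w=cam("wrist");print(np.round(w["T_tool_cam"],3).tolist(),w["fx"])
E
```

```text
(array([0.50139834, 0.20183988, 0.06578705]), np.float64(0.004448750656353237))
[0.52648059 0.26127253 0.081     ] [0.49177162 0.12760065 0.081     ]
(368, 391, 3) (324, 392, 3)
[[-0.001, -0.955, -0.297, 0.077], [1.0, -0.001, -0.001, -0.0], [0.0, -0.297, 0.955, -0.142], [0.0, 0.0, 0.0, 1.0]] 383.7378660519536
```

View pics/c1.png

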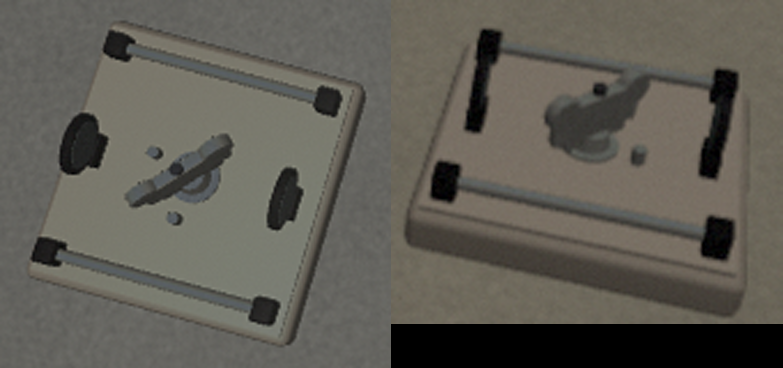

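The crop shows the nut's cap at top (182,258.5) and scene (457.4,248). The wings in the top view run from (166,270) to (203,248), so the nut is loose, with about 0.78 rad clockwise to go. Next I hover above it.

Careful with the scale: shifts go in shares of 50 cm and turns go in shares of 90 degrees. That gives: -0.0305 m / 0.5 = -0.061, -0.0189 m / 0.5 = -0.0378.

```bash
python3 steer.py '{"offsets":[[0.06,-0.061,-0.0378,0,0,0,0],[0.06,-0.061,-0.0378,0,0,0,0],[0.06,-0.061,-0.0378,0,0,0,0],[0.06,-0.061,-0.0378,0,0,0,0],[0.06,-0.061,-0.0378,0,0,0,0],[0.06,-0.061,-0.0378,0,0,0,0],[0.06,-0.061,-0.0378,0,0,0,0],[0.06,-0.061,-0.0378,0,0,0,0],[0.06,-0.061,-0.0378,0,0,0,0],[0.06,-0.061,-0.0378,0,0,0,0],[0.06,-0.061,-0.0378,0,0,0,0],[0.06,-0.061,-0.0378,0,0,0,0]]}'
python3 steer.py '{"offsets":[[0.06,0,0,0,0,0,0.0764],[0.06,0,0,0,0,0,0.0764],[0.06,0,0,0,0,0,0.0764],[0.06,0,0,0,0,0,0.0764],[0.06,0,0,0,0,0,0.0764],[0.06,0,0,0,0,0,0],[0.06,0,0,0,0,0,0]]}'
python3 - <<'E'
from h import *
w=cam("wrist");cv2.imwrite("pics/w1.png",w["pixels"]);np.save("w1.npy",w,allow_pickle=True)
s=get_state();print(s["eef_pos"],s["orientation"],s["qpos"])
E
```

```text
time_s: 1.25
eef_pos: [0.5022, 0.2009, 0.2314]
orientation: [[-0.903, 0.429, 0.0], [0.429, 0.903, 0.0], [-0.0, 0.0, -1.0]]
force: [0.3, 0.3, -0.4]
finger_gap: 0.0601
gripper_force: 0.0
time_s: 1.83
eef_pos: [0.5014, 0.2026, 0.2313]
orientation: [[-0.506, 0.862, -0.0], [0.862, 0.506, -0.0], [-0.0, -0.0, -1.0]]
force: [0.4, -0.2, 0.2]
finger_gap: 0.06
gripper_force: 0.0
[0.50143961 0.20256113 0.23128012] [[-5.07065432e-01  8.61907563e-01 -1.90577995e-05]
 [ 8.61907556e-01  5.07065425e-01 -1.38300027e-04]
 [-1.09538288e-04 -8.65532243e-05 -9.99999990e-01]] [-0.67832004  0.27258794  0.28320901  1.8326769  -0.08678162  1.04839036
  0.17011905]
```

View pics/w1.png

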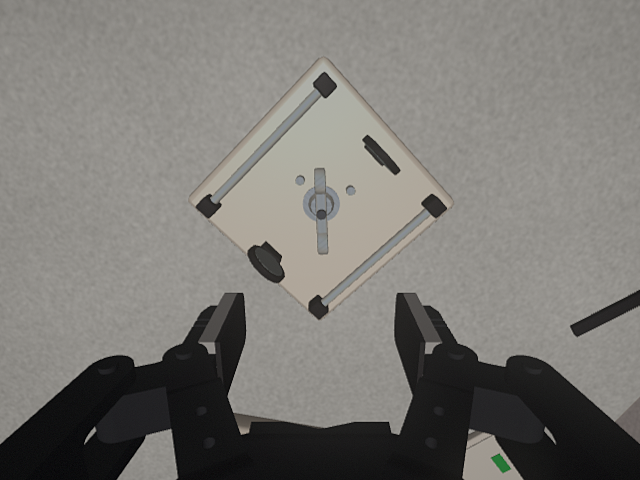

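The wrist view shows the nut nearly aligned with the tool. Its wings run from (320,169) to (322,253), the cap is at (321,213), the lenses are at (381,155) and (266,262), and the pins are at (300,180) and (350,190).

```bash
python3 - <<'E'
from h import *
w=np.load("w1.npy",allow_pickle=True).item()
t=cam("top");s=cam("scene")
g=cv2.cvtColor(w["pixels"],6)
print("cap w-t",tri(w,(321,213),t,(182,258.5)),"w-s",tri(w,(321,213),s,(457.4,248)))
A=plane(w,(320,169),.074);B=plane(w,(322,253),.074);print(A,B,np.linalg.norm(A-B),(A+B)/2,np.arctan2(*(A-B)[1::-1]))
# dark lens blobs & hub circle
_,m=cv2.threshold(g,70,255,1)
n,l,st,ce=cv2.connectedComponentsWithStats(m)
for i in range(1,n):
    if 40<st[i,4]<3000: print(st[i],ce[i])
cr=w["pixels"][130:290,230:410];cv2.imwrite("pics/w1c.png",cv2.resize(cr,None,fx=3.7,fy=3.7,interpolation=2))
E
```

```text
cap w-t (array([0.50202841, 0.20131126, 0.06471449]), np.float64(4.332809040449653e-05)) w-s (array([0.5018009 , 0.20317484, 0.06898824]), np.float64(0.0019824592674074003))
[0.4822968  0.23325713 0.074     ] [0.51884677 0.17425413 0.074     ] 0.06940643696302913 [0.50057179 0.20375563 0.074     ] 2.12540152522075
[313  72  24  26 348] [324.55172414  84.75862069]
[363 135  37  40 445] [380.13707865 154.48089888]
[196 194  25  24 309] [207.60194175 206.18446602]
[422 194  25  24 336] [433.79761905 205.4077381 ]
[248 242  37  41 915] [266.6568306  261.70382514]
[570 290  70  47 999] [606.45345345 313.92092092]
[309 295  19  24 289] [317.40138408 307.1384083 ]
```

View pics/w1c.png

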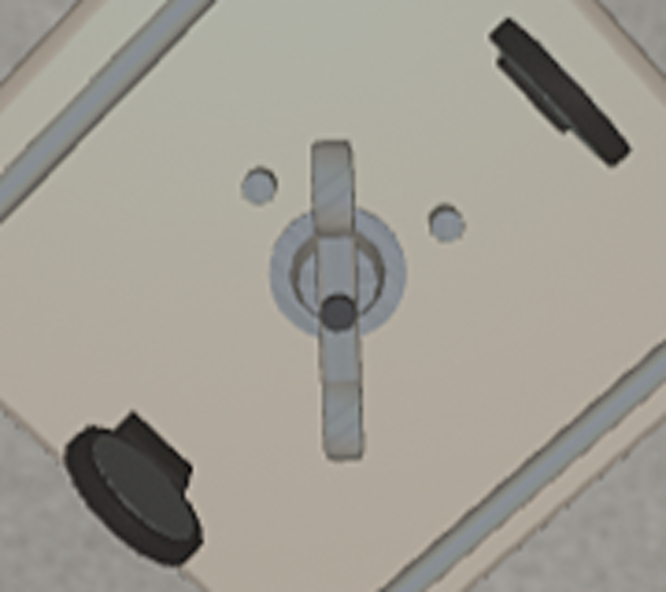

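The close crop confirms the nut axis lies under the TCP to within about 1.5 mm, with the wings turned about 0.035 rad from the tool. The hub centre is at (321,203), and the pins stay clear of the pads. I'll descend partway and measure from a second viewpoint.

To row units: 0.03 m / 0.5 = 0.06, -0.035 rad / 1.5708 = -0.0223.

```bash
python3 steer.py '{"offsets":[[0.06,0,0,0.06,0,0,-0.0223],[0.06,0,0,0.06,0,0,0],[0.06,0,0,0.06,0,0,0],[0.06,0,0,0.06,0,0,0],[0.06,0,0,0,0,0,0],[0.06,0,0,0,0,0,0]]}'
python3 - <<'E'
from h import *
w=cam("wrist");cv2.imwrite("pics/w2.png",w["pixels"]);np.save("w2.npy",w,allow_pickle=True)
E
```

```text
time_s: 2.48
eef_pos: [0.5011, 0.2021, 0.111]
orientation: [[-0.534, 0.846, -0.002], [0.846, 0.534, -0.001], [0.0, -0.002, -1.0]]
force: [0.2, -1.5, 0.7]
finger_gap: 0.0599
gripper_force: 0.0
```

View pics/w2.png

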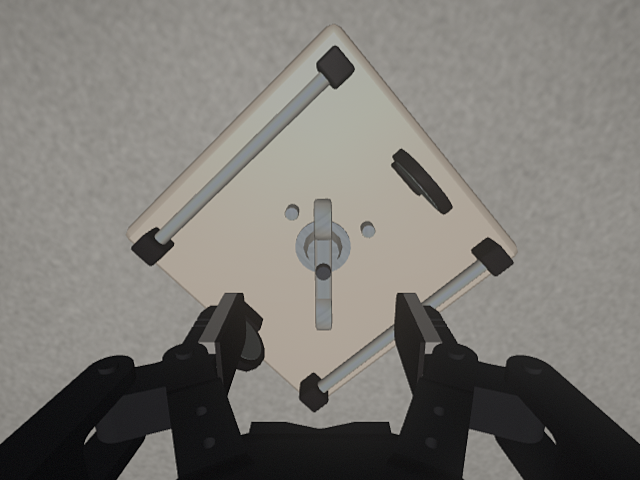

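The second wrist view shows the cap at (323,271.5) and the wings from (322,200) to (323.5,329), with the fingers clear of the lens at left.

```bash
python3 - <<'E'
from h import *
a=np.load("w1.npy",allow_pickle=True).item();b=np.load("w2.npy",allow_pickle=True).item()
s=get_state();R=np.array(s["orientation"]);p=np.array(s["eef_pos"]);f=lambda q:np.round(R.T@(q-p),4)
P={}
for n,u,v in(("cap",(321,213),(323,271.5)),("tipA",(319.7,168.5),(322,200)),("tipB",(322.7,254),(323.5,329)),("lensfar",(380,154.5),(421.5,181))):
    P[n],e=tri(a,u,b,v);print(n,P[n].round(4),round(e,4),"tool",f(P[n]))
h=plane(b,(322.5,247),.032);print("hub",h,f(h))
L1=plane(a,(381,154),.06);L2=plane(a,(264,262),.06)
print("lens",L1,L2,np.linalg.norm(L1-L2),(L1+L2)/2)
ang=np.arctan2(*(L1-L2)[1::-1]);x=np.arctan2(R[1,0],R[0,0]);d=P["tipA"]-P["tipB"];print("lens ang",ang,"toolx",x,"wing",np.arctan2(d[1],d[0]),np.linalg.norm(d))
E
```

```text
cap [0.5006 0.2037 0.0756] 0.0 tool [ 0.0017 -0.0006  0.0368]
tipA [0.4825 0.232  0.0624] 0.0005 tool [ 0.0354 -0.0008  0.0499]
tipB [0.5214 0.1713 0.0659] 0.0002 tool [-0.0368 -0.0002  0.0465]
lensfar [0.5178 0.2663 0.0667] 0.0004 tool [0.0455 0.0474 0.0457]
hub [0.50174748 0.20175947 0.032     ] [-0.0005 -0.0006  0.0804]
lens [0.51946245 0.26677251 0.06      ] [0.48196033 0.13694403 0.06      ] 0.13513639033311106 [0.50071139 0.20185827 0.06      ]
lens ang 1.2895917159440196 toolx 2.1336706952145987 wing 2.1416259304442438 0.07221107891741885
```

Everything checks: tip-to-tip 72 mm, cap 75 mm high, lens spacing 135 mm, axis within 1 mm of the TCP. About 0.85 rad is left to turn. I'll descend 65 mm and close.

To row units: 0.02 m / 0.5 = 0.04, -0.0005 m / 0.5 = -0.001.

```bash
python3 steer.py '{"offsets":[[0.06,0,-0.001,0.04,0,0,0],[0.06,0,0,0.04,0,0,0],[0.06,0,0,0.03,0,0,0],[0.06,0,0,0.02,0,0,0],[0.06,0,0,0,0,0,0],[0.06,0,0,0,0,0,0]]}'
python3 steer.py '{"offsets":[[0,0,0,0,0,0,0],[0,0,0,0,0,0,0],[0,0,0,0,0,0,0],[0,0,0,0,0,0,0],[0,0,0,0,0,0,0],[0,0,0,0,0,0,0],[0,0,0,0,0,0,0],[0,0,0,0,0,0,0],[0,0,0,0,0,0,0],[0,0,0,0,0,0,0]]}'
```

```text
time_s: 3.03
eef_pos: [0.5018, 0.2025, 0.0475]
orientation: [[-0.533, 0.846, 0.001], [0.846, 0.533, 0.001], [-0.0, 0.001, -1.0]]
force: [-0.5, -1.3, 0.5]
finger_gap: 0.0603
gripper_force: 0.0
time_s: 3.87
eef_pos: [0.5023, 0.2029, 0.0471]
orientation: [[-0.533, 0.846, 0.003], [0.846, 0.533, 0.001], [-0.0, 0.003, -1.0]]
force: [4.3, 2.7, 4.5]
finger_gap: 0.0076
gripper_force: 62.1
```

Gripped. Turning now, mostly in 0.1 rad steps.

To row units: 0.1 rad / 1.5708 = 0.0637.

```bash
python3 steer.py '{"offsets":[[0,0,0,0,0,0,0.0637],[0,0,0,0,0,0,0.0637],[0,0,0,0,0,0,0.0637],[0,0,0,0,0,0,0.0637],[0,0,0,0,0,0,0.0637],[0,0,0,0,0,0,0.0637],[0,0,0,0,0,0,0.0637],[0,0,0,0,0,0,0.0509],[0,0,0,0,0,0,0],[0,0,0,0,0,0,0]]}'
python3 -c "
from bench import bot, read_camera, get_state, sign_off
s=get_state();import math;R=s['orientation'];print(math.atan2(R[1][0],R[0][0]),s['torque'],s['force'])"
```

```text
time_s: 4.7
eef_pos: [0.5032, 0.2031, 0.0472]
orientation: [[0.217, 0.976, 0.005], [0.976, -0.217, 0.001], [0.002, 0.004, -1.0]]
force: [12.6, 3.7, -4.2]
finger_gap: 0.0079
gripper_force: 61.0
1.3524920607299613 [ 0.86434938 -2.38192376 -0.03945801] [12.58154299  3.72154685 -4.21323595]
```

To row units: 0.04 rad / 1.5708 = 0.0255.

```bash
T='
from bench import bot, read_camera, get_state, sign_off
s=get_state();import math;R=s["orientation"];print(math.atan2(R[1][0],R[0][0]),s["torque"][2],s["force"])'
python3 steer.py '{"offsets":[[0,0,0,0,0,0,0.0255],[0,0,0,0,0,0,0],[0,0,0,0,0,0,0]]}' >/dev/null; python3 -c "$T"
python3 steer.py '{"offsets":[[0,0,0,0,0,0,0.0191],[0,0,0,0,0,0,0],[0,0,0,0,0,0,0]]}' >/dev/null; python3 -c "$T"
python3 steer.py '{"offsets":[[0,0,0,0,0,0,0.0191],[0,0,0,0,0,0,0],[0,0,0,0,0,0,0]]}' >/dev/null; python3 -c "$T"
```

```text
1.3126780894190162 -0.09574243412296869 [12.86656118  4.76330642 -4.40785582]
1.2834907501428945 0.4219141987178479 [13.64367789  4.14410067 -4.600441  ]
1.2541094620100335 1.0756429812807016 [12.0844695   3.44171015 -3.91610187]
```

The stop is reached: torque climbs to about 1.1 N m at the expected angle. Release and look.

To row units: -0.04 m / 0.5 = -0.08, -0.02 m / 0.5 = -0.04.

```bash
python3 steer.py '{"offsets":[[0.05,0,0,0,0,0,0],[0.05,0,0,0,0,0,0],[0.05,0,0,0,0,0,0],[0.05,0,0,0,0,0,0],[0.05,0,0,0,0,0,0],[0.05,0,0,0,0,0,0]]}'
python3 steer.py '{"offsets":[[0.05,0,0,-0.04,0,0,0],[0.05,0,0,-0.06,0,0,0],[0.05,0,0,-0.08,0,0,0],[0.05,0,0,-0.08,0,0,0],[0.05,0,0,-0.08,0,0,0],[0.05,0,0,0,0,0,0],[0.05,0,0,0,0,0,0]]}'
python3 - <<'E'
from h import *
w=cam("wrist");cv2.imwrite("pics/w3.png",w["pixels"]);np.save("w3.npy",w,allow_pickle=True)
cr=w["pixels"][90:330,160:480];cv2.imwrite("pics/w3c.png",cv2.resize(cr,None,fx=2.4,fy=2.4,interpolation=2))
E
```

```text
time_s: 5.95
eef_pos: [0.501, 0.2022, 0.0463]
orientation: [[0.313, 0.95, -0.0], [0.95, -0.313, -0.0], [-0.0, -0.0, -1.0]]
force: [-0.4, -0.3, -1.0]
finger_gap: 0.0505
gripper_force: 0.0
time_s: 6.53
eef_pos: [0.5018, 0.2027, 0.2183]
orientation: [[0.312, 0.95, 0.003], [0.95, -0.312, 0.002], [0.003, 0.002, -1.0]]
force: [0.2, 0.6, -1.1]
finger_gap: 0.0501
gripper_force: 0.0
```

View pics/w3c.png

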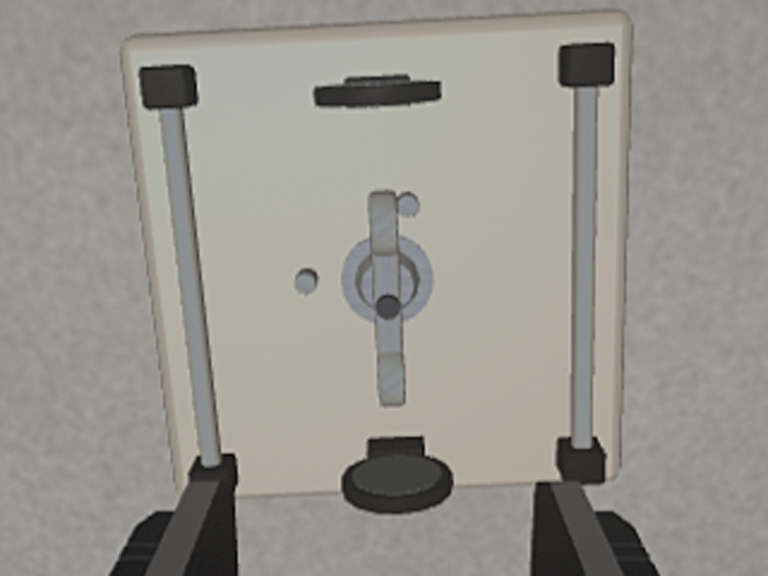

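The wings run from (383,195) to (392,400) in the crop, in line with the lenses at (378,92) and (397,485). The upper wing rests against the end pin at (407,204), and the lenses are undisturbed.

```bash
python3 -c "from bench import bot, read_camera, get_state, sign_off; print(sign_off())"
```

```text
the job is handed in; nothing more can be done
None
```

I turned the wing nut between the lenses clockwise to its stop pin, with its wings pointing at both lenses, then released it; the lenses and the other nut were not touched, and the job is handed in.

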